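Release the ratchet pawl and lower the bench press lever

TASK

The padded lever of the small green bench press is held up by its ratchet. With a fingertip press the red pawl paddle all the way down, so that the pawl swings clear of the teeth and stays clear, and then push the lever down by its orange crossbar until its rubber pad rests on the dial holder on the anvil; then take the hand away, leaving pawl free and lever down. Only touch and push: pick up nothing, do not touch the dial holder with the fingers or shift it, and leave the other things on the bench where they are.

Things in the scene. Friction and masses are not known exactly. Their poses are not given: they have to be found in the camera images.
- press: Green bench press screwed to the bench (it does not move during the run). Base plate 236 x 84 x 12 mm; origin at the centre of its underside. Its own -x is the front, where the lever points; its +x is the rear, where the paddle is; y across; z up. Steel anvil, 44 mm across, 58 mm in front of the origin, top 40 mm above the bench.
- press_hinge (a point): Centre of the lever's hinge, between the green cheeks: 10 mm behind the press's origin, 58 mm above the bench. The hinge axis is the press's y axis. The toothed wheel round it is 92 mm across the teeth.
- crossbar (a point): Centre of the orange crossbar at the end of the lever, a round bar 20 mm thick and 64 mm long along the press's y axis. It moves with the lever on a circle of radius 115 mm round the hinge: about 145 mm above the bench with the lever up, 64 mm (top of the bar 74 mm) with the pad seated.
- pad (a point): Centre of the underside of the lever's black rubber pad (24 mm across), 69 mm from the hinge. It comes down on the middle of the dial holder.
- paddle (a point): Centre of the top face of the red paddle of the pawl (30 mm along the press's x, 36 mm across, 6 mm thick), about 110 mm above the bench. The pawl is a rocker: its pivot lies 43 mm from this point toward the lever hinge and 11 mm below it; pressing the paddle down by about 13 mm, to its stop, lifts the nose out of the teeth. It takes about 3 N and has no spring: it stays where it is left.
- press_pawl (a joint): Angle of the pawl in rad: at the start 0 to 0.04, nose fully in the teeth; the nose is clear of the teeth from about 0.2; 0.32 is the stop, paddle fully pressed.
- press_arm (a joint): Angle of the lever in rad, growing as it goes down: at the start 0 to 0.045 (lever about 49 degrees above level), 0.85 with the lever level and its pad on the dial holder. With the pawl in the teeth it stops at about 0.06. It turns stiffly: once the pawl is free it takes about 2 to 3 N at the crossbar, and it stays where it is left (it does not fall or spring back).
- dial_holder: Round brass dial holder with a white dial, 41 mm across, 6 mm thick, lying loose on the anvil under the pad; origin at the centre of its underside. Only the pad may touch it.
- enamel_jar: Bystander: lidded sample jar, 42 mm across, 58 mm tall; origin under its centre.
- loupe: Bystander: black eye loupe, 34 mm across, 30 mm tall; origin under its centre.
- tweezers: Bystander: fine steel tweezers, 11 x 90 x 8 mm; origin under the centre.
- puffer: Bystander: red-brown rubber air puffer, 42 x 88 x 42 mm; origin under the centre.
- blue_box: Bystander: small blue parts tray, 44 x 64 x 15 mm; origin under the centre.
- hammer: Bystander: small hammer, 38 x 174 x 10 mm; origin under the centre.

How it is judged:
On the way, in this order (a step that is already met when the one before it is completed fails the run):
1. the pawl is pressed free while the lever is still up (value of joint press_pawl above 0.24 rad and value of joint press_arm below 0.12 rad), for 0.1 s.
2. the lever is pushed down until its pad rests on the dial holder (value of joint press_arm above 0.815 rad and horizontal distance between dial_holder and pad below 0.01 m), for 0.2 s.
At the end, for the whole second after the job is handed in: The lever is down with its pad within about 2 mm of touching the dial holder (lever angle above 0.815 rad) and within 10 mm of its centre, at rest; the pawl is still free (above 0.22 rad); the dial holder lies within 8 mm of where it was (all of step 2 and value of joint press_pawl above 0.22 rad and distance of dial_holder from where it was at the start of the episode below 0.008 m and linear speed of dial_holder below 0.02 m/s and velocity of joint press_arm below 0.05 rad/s).
It fails at once if the dial holder is shifted or lifted by more than 8 mm (distance of dial_holder from where it was at the start of the episode above 0.008 m).
It fails at once if the robot's fingers press on the dial holder (contact force between the fingers and dial_holder above 0.5 N).
It fails at once if a bystander is pushed or lifted by more than 15 mm (distance of any of enamel_jar, loupe, tweezers, puffer, blue_box, hammer from where it was at the start of the episode above 0.015 m).
It also fails if it takes over 40 s, if anything falls off the work surface, if the arm or the gripper's body presses on something with over 40 N, if the wrist force passes 120 N, or if a joint passes its speed limit or range.

ROBOT

A 6-joint arm with a two-finger parallel gripper is mounted at the origin on a cart in front of the work surface, level with it; the furniture and walls round the work are solid. World frame = base frame: x ahead of the robot, y to its left, z up, the work surface at z = 0. Lengths are in m, angles in rad, forces in N, time in s.
With the tool pointing down it reaches from about 0.35 to 0.975 m from the base axis. Payload 4.9 kg.
Tool frame: the origin (TCP) lies at the very end of the fingers, on their centre line; the grasp point (between the pads) lies 19 mm behind it (pinch_z is the distance from the TCP to the grasp point, in m); z points along the fingers, y is the line along which they close (so a half turn about z gives the same grasp; the last joint's range is limited). The gripper opens to 85 mm and grips with 20 to 120 N. Pads are 22 mm wide; open, the fingers measure 114 mm over their backs; the gripper's body (76 mm by 85 mm) begins 54 mm behind the grasp point. The pads swing forward as they close: fully open they stand 13 mm farther back than shut.
Start: joints at [-1.365, 0.053, 1.613, -0, 1.476, -0.119], TCP at [0.199, -0.592, 0.231] pointing down, gripper open.
Joint ranges: [-3.01, 3.01], [-1.01, 2.22], [0.06, 2.58], [-1.02, 4.17], [0.09, 2.62], [-3.14, 3.14]. Speed limits (rad/s): [2.57, 2.57, 3.14, 3.14, 3.14, 3.14].

INTERFACE

Orientations are given as a unit quaternion [w, x, y, z].
In Python, from plant import * gives the robot as it stands. The module is installed in compiled form; this text tells all that it offers.
- The arm moves only by the tool play_rows, never from a script. Its arguments are lists of equal length, an entry for each row: "linear": the shift along the world's x, y, z in m, a list of three; "turn": the turn about the world's z in degrees. A call has 1 to 8 rows; each row shifts and turns the commanded pose from where the row before left it; what a row does not reach is not made up. A row lasts 1/8 s, in which the tool goes at most 62.5 mm and 10.7 degrees, less where a joint would pass 70% of its speed; a pose out of reach is approached as far as the arm can. A call is refused whole if a number of a shift passes 0.0625 or a number of a turn 10.7, either way. A call with a gripper value outside its range is refused whole. "hand" is the finger opening in m, from 0 to 0.0854, set as the call begins (left out, the last holds). The fingers move at their own pace and stop on an object; the grip force is fixed at half the most. Time passes only in rows, so rows that do not move let the fingers close. It gives the time, the measured TCP pose, the force, the opening and the grip force at its end, in the units of the state.
- state(): the state, without advancing time (a new reading comes with each control period).
- grab_frame(name): name is "side" or "top" or "wrist"; returns the picture (420x560x3 uint8, red, green, blue); there is no depth.
- camera_info(name): a dict with "camera_matrix" (3x3 intrinsics, pixels), "origin" and "attitude" of the camera in the world; the wrist camera has in their place "mount" (4x4, takes a point from camera to tool coordinates, whose origin is the TCP and whose axes are the flange's). Camera axes: x right, y down, z forward; pixel columns grow to the right and rows downward; lengths in m; the calibration is good to about 2 mm. The wrist camera is an equidistant fisheye: a pixel r from the principal point sees the ray r / f radians off the axis. A picture is of the moment at which its call begins: read the wrist's pose just before it. camera_info takes no time and is no camera call.
- job_done(): hands the job in; it is judged then, once.
Trained networks look in the newest picture that a camera, given by its name, has taken for a name from the list of things; names that differ only in an ending like _2 or _b are one class to them, and where a whole thing is asked for, a point or a joint stands for the part that bears it (a point fixed in the world has none). Each returns a list of dicts, best first, with "p" (0 to 1); they miss things now and then, are a little off and sometimes report something else, mostly with a low value. They report only what shows in the picture. A call takes as long as a camera call.
- trace(camera, thing): "region" (420x560 bool, what is visible of it) and "location" ([column, row] in pixels, amid what is visible of it).
The state is a dict: "time": time; "joint_pos": joint angles; "joint_vel": joint speeds; "joint_efforts": joint torques, N m; "tool_pos": TCP position; "tool_rot": TCP orientation; "contact_force": force on the tool from outside, world axes, zero at the start; "ft_torque": the same for the moment, N m; "gripper_width": opening from 0.0 (shut) to 1.0 (fully open); "grasp_force": force on a finger pad.
Only numpy, scipy, OpenCV 4.12 (cv2) and the standard library are available. Lean on these libraries where they do the work, as an engineer would, in place of code of your own. Each camera call takes 0.05 s, during which the arm holds its last target. There are 200 camera calls.

## Working session

There is one attempt and no reset: what is moved stays moved. The work goes in short steps, Python scripts to look and compute and a tool call to move; the robot and the scene stay as the last step left them, time stands still between calls to the robot, and variables do not carry over. Pictures are saved under pics/ and viewed, at most 10 in all, crops included, and the job is handed in when it is done.

Besides the shell and the picture viewer there is one more tool, called after "Emit:" as a command line: name --pt "numbers of a row" for each row, then --argument value for the rest. play_rows: Moves the arm, as the interface text tells. Its arguments: {"type":"object","properties":{"linear":{"type":"array","items":{"type":"array","items":{"type":"number"}}},"turn":{"type":"array","items":{"type":"number"}},"hand":{"type":"number"}},"required":["linear","turn"]}

```bash
mkdir -p pics; cat > h.py <<'E'
from plant import *
import numpy as np, cv2
from scipy.spatial.transform import Rotation as R
def cam(n):
    c=camera_info(n); K=np.array(c["camera_matrix"]); o=np.array(c["origin"]); a=np.array(c["attitude"])
    M=a if a.shape==(3,3) else R.from_quat(a,scalar_first=True).as_matrix()
    return K,o,M
def ray(n,px):
    K,o,M=cam(n); d=M@np.linalg.inv(K)@np.array([px[0],px[1],1.]); return o,d/np.linalg.norm(d)
def onz(n,px,z):
    o,d=ray(n,px); return o+d*(z-o[2])/d[2]
def tri(p,q):
    (o1,d1),(o2,d2)=ray("side",p),ray("top",q)
    s=np.linalg.lstsq(np.c_[d1,-d2],o2-o1,rcond=None)[0]
    a,b=o1+s[0]*d1,o2+s[1]*d2
    return (a+b)/2,np.linalg.norm(a-b)
def save(n,f):
    cv2.imwrite("pics/"+f,cv2.cvtColor(grab_frame(n),cv2.COLOR_RGB2BGR))
E
python3 - <<'E'
from h import *
save("side","s0.png"); save("top","t0.png")
for n in ("side","top"):
    print(n,cam(n),camera_info(n)["attitude"])
L={}
for t in ["press","press_hinge","crossbar","paddle","pad","dial_holder"]:
    for n in ("side","top"):
        r=trace(n,t)
        if r: L[n,t]=r[0]["location"]; print(n,t,r[0]["p"],L[n,t],r[0]["region"].sum())
    if ("side",t) in L and ("top",t) in L: print(t,tri(L["side",t],L["top",t]))
print(state())
E
```

```text
side (array([[442.83793178,   0.        , 279.84083146],
       [  0.        , 442.83793178, 209.58204046],
       [  0.        ,   0.        ,   1.        ]]), array([0.3911463 , 0.91432581, 0.66481323]), array([[-0.99117134, -0.07488864,  0.1094124 ],
       [-0.13241784,  0.5174195 , -0.8454245 ],
       [ 0.00670058, -0.85244868, -0.52276797]])) [ 0.02949659 -0.05953388  0.87053989 -0.48759201]
top (array([[488.74626887,   0.        , 279.05701168],
       [  0.        , 488.74626887, 217.06828611],
       [  0.        ,   0.        ,   1.        ]]), array([0.35426941, 0.01090624, 1.49520619]), array([[-0.02490212, -0.99485812,  0.09816926],
       [-0.99967884,  0.02431965, -0.00712572],
       [ 0.00470164, -0.09831518, -0.99514422]])) [ 0.03268526 -0.69748162  0.71490664 -0.03687226]
side press 0.96 [249.7, 261.4] 4133
top press 0.59 [236.4, 200.6] 2161
press (array([0.55646595, 0.12829635, 0.03338181]), np.float64(0.009921469770396181))
side press_hinge 0.85 [252.2, 263.2] 4194
top press_hinge 0.58 [235.7, 203.7] 2167
press_hinge (array([0.54882625, 0.13090045, 0.03085041]),
[... 712 characters left out ...]
.36503343e+00,  5.27036910e-02,  1.61287091e+00, -1.73135014e-05,
        1.47598904e+00, -1.19006982e-01]), 'joint_vel': array([-1.87608144e-04, -3.37056334e-04, -2.77616599e-04, -6.53636140e-06,
        4.38880210e-04, -5.07982794e-04]), 'joint_efforts': array([-5.25686009e-04, -3.93549836e+01, -3.70373225e+01, -8.18713511e-05,
        3.85989315e-04,  1.95865169e-05]), 'tool_pos': array([ 0.19942256, -0.59232663,  0.23131868]), 'tool_rot': array([ 1.48653458e-05,  9.86844380e-01,  1.61673035e-01, -7.98076765e-06]), 'contact_force': array([0.1588477, 0.7610853, 0.1814749]), 'ft_torque': array([-0.00439501,  0.03033238,  0.03749982]), 'grasp_force': 0.0, 'gripper_width': 1.0063789261072573}
```

```bash
python3 - <<'E'
import cv2
s=cv2.imread("pics/s0.png")[180:330,160:360]; t=cv2.imread("pics/t0.png")[120:270,150:350]
cv2.imwrite("pics/c0.png",cv2.vconcat([cv2.resize(a,(800,600),interpolation=2)[:, :] for a in (s,)]))
cv2.imwrite("pics/c1.png",cv2.resize(t,(800,600),interpolation=2))
E
```

```text
(no output)
```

View pics/c0.png

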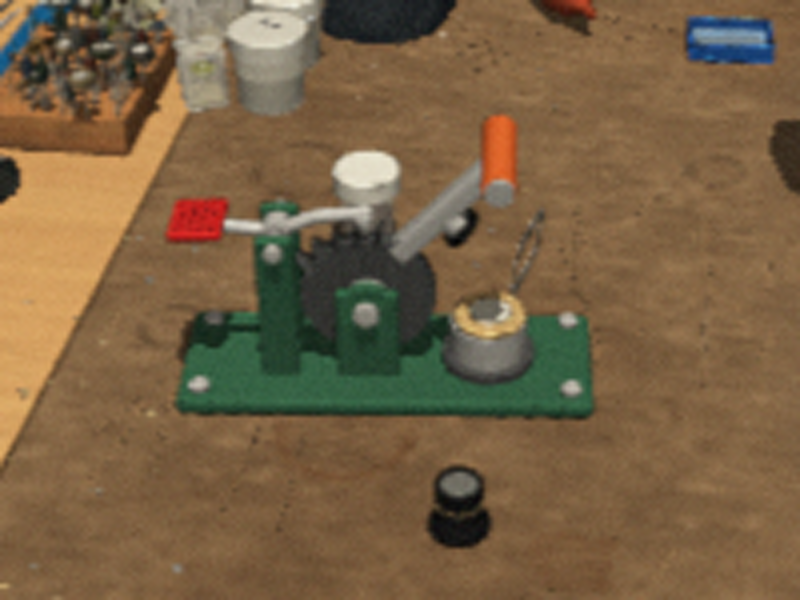

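View pics/c1.png

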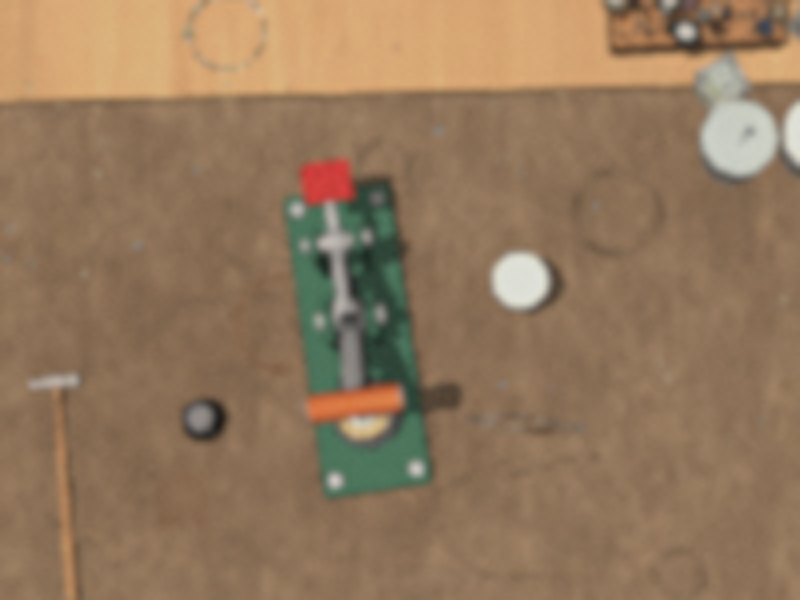

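View pics/s0.png

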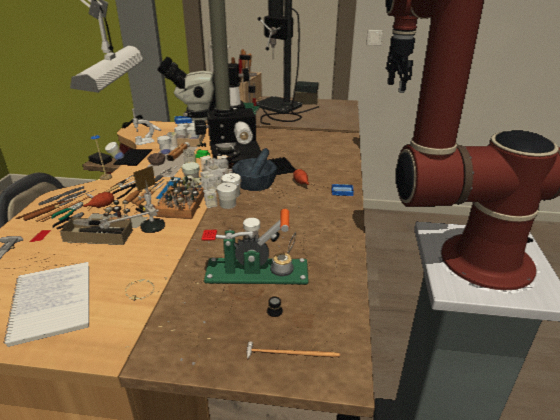

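The side picture shows the paddle at (209.5, 234.8) and the orange bar at (284.8, 220). The top picture shows the paddle at (232, 165.5), the bar at (239, 220.8), and the base plate centred near (239.5, 205). The lever points towards the robot.

```bash
python3 - <<'E'
from h import *
t=lambda u,v:(150+u/4-.4,120+v/4-.4)
s=lambda u,v:(160+u/4-.4,180+v/4-.4)
sc=[onz("top",t(*p),.013) for p in [(297,208),(378,199),(335,481),(417,468)]]
print(np.round(sc,4)); c=np.mean(sc,0); r=(sc[0]+sc[1])/2-(sc[2]+sc[3])/2
yaw=np.arctan2(r[1],r[0]); print("top c",c,np.degrees(yaw))
sd=[onz("side",s(*p),.013) for p in [(199,384),(213,318),(568,320),(572,388)]]
c2=np.mean(sd,0); r=(sd[0]+sd[1]-sd[2]-sd[3])/2; yaw2=np.arctan2(r[1],r[0]); print("side c",c2,np.degrees(yaw2))
print("paddle tri",tri(s(198,219),t(328,182)),onz("top",t(328,182),.11),onz("side",s(198,219),.11))
print("bar tri",tri(s(499,156),t(356,403)),onz("top",t(356,403),.15),onz("side",s(499,156),.145))
for cc,y in((c,yaw),(c2,yaw2)):
    for x in (-.065,.01+.012+.043+.03): print(cc[:2]+x*np.array([np.cos(y),np.sin(y)]))
E
```

```text
[[0.645  0.1665 0.013 ]
 [0.6506 0.1041 0.013 ]
 [0.4345 0.1406 0.013 ]
 [0.4428 0.0783 0.013 ]]
top c [0.54322657 0.12235035 0.013     ] 7.052646321853031
side c [0.54685324 0.12266717 0.013     ] 7.351312133610886
paddle tri (array([0.64757626, 0.13459367, 0.10431756]), np.float64(0.0038520001215132564)) [0.64444482 0.13373768 0.11      ] [0.64700162 0.14223732 0.11      ]
bar tri (array([0.48281305, 0.11355439, 0.14753339]), np.float64(0.003961005547696663)) [0.48059505 0.11324644 0.15      ] [0.48527499 0.10943863 0.145     ]
[0.47871838 0.11436956]
[0.63750778 0.13401457]
[0.48238753 0.11435024]
[0.64107237 0.13482269]
```

View pics/t0.png

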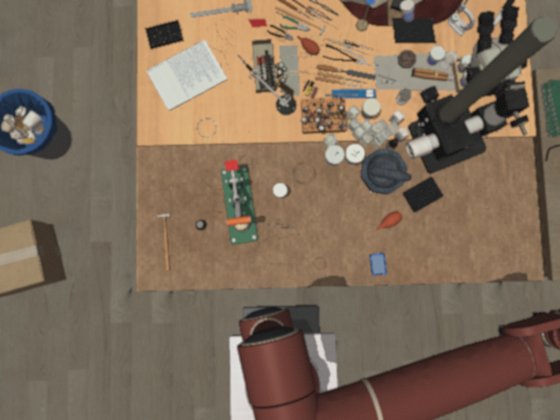

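```bash
python3 - <<'E'
from h import *
for p in [(232,150),(280,118),(255,185),(340,190)]: print(p,onz("side",p,0).round(3))
E
```

```text
(232, 150) [ 0.76  -0.551  0.   ]
(280, 118) [ 0.63  -0.913  0.   ]
(255, 185) [ 0.628 -0.297  0.   ]
(340, 190) [ 0.361 -0.303  0.   ]
```

The top picture shows the way to the press at x 0.2–0.45 is clear, with the microscope far off to the right at about (450, 130). I'll swing in close to the base and close the fingers on the way.

Emit:
play_rows --pt "0.022 0.05 0.003" --pt "0.022 0.05 0.003" --pt "0.022 0.05 0.003" --pt "0.022 0.05 0.003" --pt "0.022 0.05 0.003" --pt "0.022 0.05 0.003" --pt "0.022 0.05 0" --pt "0.022 0.05 0" --turn '[-2,-2,-2,-2,-2,-1.4,0,0]' --hand 0

```text
time: 1.7
tool_pos: [0.3759, -0.1907, 0.2497]
tool_rot: [0.0, 0.998, 0.063, 0.001]
contact_force: [1.3, 0.1, -0.4]
gripper_width: 0.003
grasp_force: 0.0
```

Emit:
play_rows --pt "0.0385 0.0465 -0.005" --pt "0.0385 0.0465 -0.005" --pt "0.0385 0.0465 -0.005" --pt "0.0385 0.0465 -0.005" --pt "0.0385 0.0465 -0.01" --pt "0.0385 0.0465 -0.01" --pt "0.038 0.0465 -0.01" --pt "0 0 -0.045" --turn '[0,0,0,0,0,0,0,0]'

```text
time: 2.7
tool_pos: [0.6487, 0.1367, 0.1573]
tool_rot: [-0.0, 0.998, 0.065, 0.004]
contact_force: [-0.0, -0.6, -0.4]
gripper_width: -0.004
grasp_force: 0.0
```

```bash
python3 - <<'E'
from h import *
print(state()["tool_pos"])
s=grab_frame("side")[180:300,160:320]; t=grab_frame("top")[120:240,150:310]
cv2.imwrite("pics/c2.png",cv2.cvtColor(cv2.vconcat([cv2.resize(a,(400,300),interpolation=2) for a in (s,t)]),4))
E
```

```text
[0.64870427 0.13668059 0.15732768]
```

View pics/c2.png

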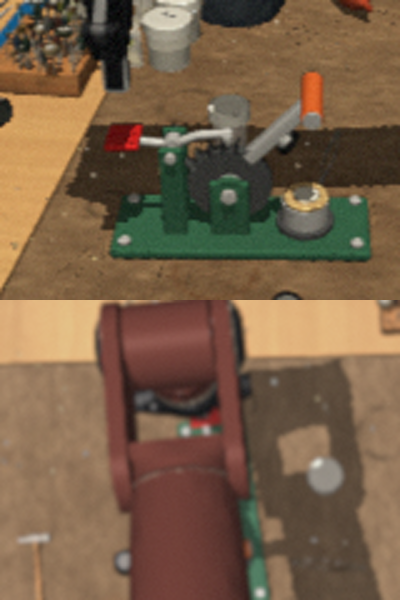

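The fingertip is over the paddle, within a few mm of its centre and about 47 mm above it. I'll descend gently.

Emit:
play_rows --pt "-0.002 0 -0.02" --pt "-0.001 0 -0.017" --pt "0 0 -0.006" --pt "0 0 -0.004" --pt "0 0 -0.004" --pt "0 0 -0.003" --pt "0 0 0" --turn '[0,0,0,0,0,0,0]'

```text
time: 3.68
tool_pos: [0.6425, 0.1331, 0.1011]
tool_rot: [0.0, 0.998, 0.063, 0.001]
contact_force: [1.4, -0.4, 3.0]
gripper_width: 0.0
grasp_force: 1.5
```

Emit:
play_rows --pt "0.002 0 -0.002" --pt "0 0 -0.002" --pt "0 0 -0.002" --pt "0 0 0" --turn '[0,0,0,0]'

```text
time: 4.18
tool_pos: [0.6452, 0.1335, 0.0989]
tool_rot: [-0.0, 0.998, 0.063, 0.002]
contact_force: [-5.9, -1.7, 18.2]
gripper_width: 0.004
grasp_force: 7.5
```

Emit:
play_rows --pt "0 0 0.02" --pt "0 0 0.04" --pt "0 0 0.045" --pt "-0.04 -0.005 0.005" --pt "-0.05 -0.006 0" --pt "-0.05 -0.006 0" --pt "-0.025 -0.003 0" --pt "0 0 0" --turn '[0,0,0,0,0,0,0,0]'

```text
time: 5.18
tool_pos: [0.4772, 0.1134, 0.2039]
tool_rot: [-0.0, 0.998, 0.063, -0.0]
contact_force: [0.5, -0.3, -0.4]
gripper_width: -0.0
grasp_force: 0.0
```

```bash
python3 - <<'E'
from h import *
print(state()["tool_pos"],state()["contact_force"])
s=grab_frame("side")[180:300,180:340]
cv2.imwrite("pics/c3.png",cv2.cvtColor(cv2.resize(s,(800,600),interpolation=2),4))
E
```

```text
[0.47716935 0.11340822 0.20385224] [ 0.48402602 -0.33725401 -0.43732215]
```

View pics/c3.png

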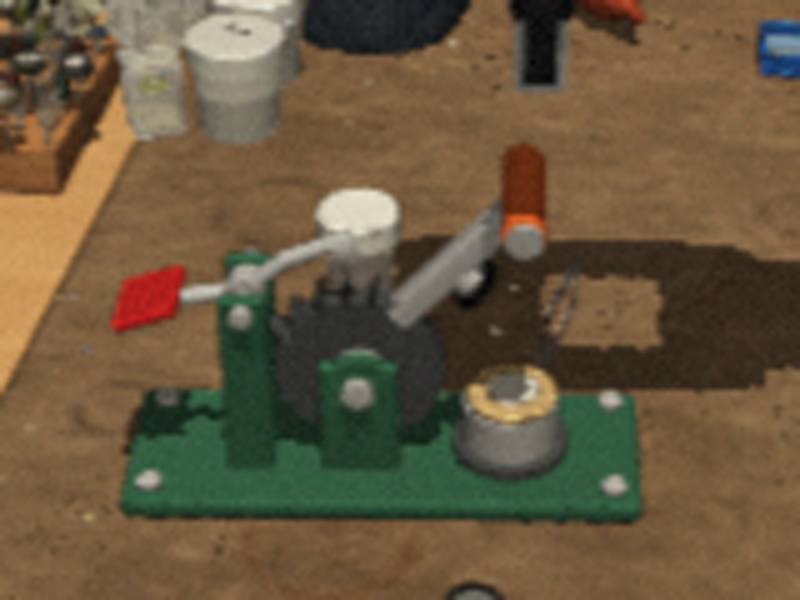

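The paddle is down and the pawl is tilted free. The fingertip is about 4 mm ahead of the bar centre, which suits the push. Next I follow the bar's arc down.

Emit:
play_rows --pt "0 0 -0.03" --pt "0 0 -0.016" --pt "-0.0065 -0.0008 -0.0065" --pt "-0.006 -0.0008 -0.007" --pt "-0.006 -0.0008 -0.008" --pt "-0.0055 -0.0007 -0.0085" --pt "0 0 0" --turn '[0,0,0,0,0,0,0]'

```text
time: 6.1
tool_pos: [0.4542, 0.1101, 0.1281]
tool_rot: [-0.0, 0.998, 0.063, -0.001]
contact_force: [0.4, 0.0, 0.3]
gripper_width: -0.001
grasp_force: 0.0
```

```bash
python3 - <<'E'
from h import *
s=grab_frame("side")[180:300,180:340]
cv2.imwrite("pics/c4.png",cv2.cvtColor(cv2.resize(s,(800,600),interpolation=2),4))
E
```

```text
(no output)
```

View pics/c4.png

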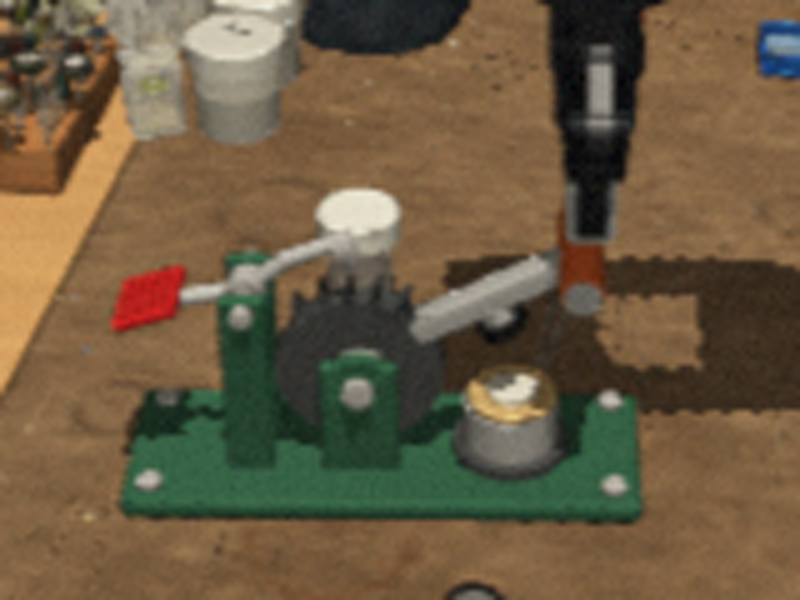

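The lever follows and the finger sits on the bar, a few mm ahead of centre. I'll go on down.

Emit:
play_rows --pt "-0.003 -0.0004 -0.009" --pt "-0.003 -0.0004 -0.0093" --pt "-0.0025 -0.0003 -0.0095" --pt "-0.002 -0.0002 -0.0098" --pt "-0.001 0 -0.008" --pt "0 0 -0.006" --pt "0 0 0" --turn '[0,0,0,0,0,0,0]'

```text
time: 7.02
tool_pos: [0.443, 0.1088, 0.076]
tool_rot: [-0.0, 0.998, 0.063, 0.0]
contact_force: [-0.1, 0.2, 0.4]
gripper_width: 0.001
grasp_force: 0.0
```

Emit:
play_rows --pt "0 0 -0.0015" --pt "0 0 -0.0015" --pt "0 0 0" --turn '[0,0,0]'

```text
time: 7.4
tool_pos: [0.4433, 0.1088, 0.074]
tool_rot: [-0.0, 0.998, 0.063, 0.0]
contact_force: [-0.4, -0.4, 1.4]
gripper_width: 0.002
grasp_force: 0.8
```

Emit:
play_rows --pt "0 0 -0.001" --pt "0 0 -0.001" --pt "0 0 0" --pt "0 0 0" --turn '[0,0,0,0]'

```text
time: 7.9
tool_pos: [0.4433, 0.1088, 0.0734]
tool_rot: [0.0, 0.998, 0.063, -0.0]
contact_force: [-5.5, -0.1, 10.8]
gripper_width: -0.003
grasp_force: 5.6
```

The force has risen to 11 N with the bar top at 73.4 mm, so the pad is seated. I'll lift the hand away.

Emit:
play_rows --pt "0 0 0.003" --pt "0 0 0.02" --pt "0 0 0.05" --pt "0 0 0.05" --pt "-0.02 -0.05 0.02" --pt "-0.02 -0.05 0" --pt "0 -0.05 0" --pt "0 0 0" --turn '[0,0,0,0,0,0,0,0]'

```text
time: 8.9
tool_pos: [0.4026, -0.0436, 0.2145]
tool_rot: [0.0, 0.998, 0.06, 0.0]
contact_force: [0.9, 1.2, 0.2]
gripper_width: -0.005
grasp_force: 0.0
```

```bash
python3 - <<'E'
from h import *
s=grab_frame("side")[180:300,180:340]
cv2.imwrite("pics/c5.png",cv2.cvtColor(cv2.resize(s,(800,600),interpolation=2),4))
E
```

```text
(no output)
```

View pics/c5.png

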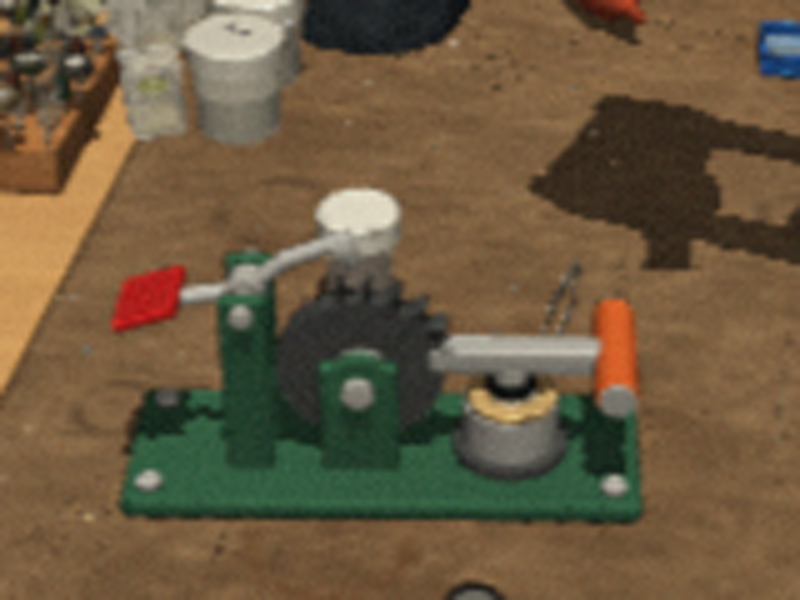

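The lever is level with its pad on the dial holder at crop (512, 385), the pawl is free, and the hand is clear.

```bash
python3 -c "
from plant import *
print(job_done())"
```

```text
the job is handed in; nothing more can be done
None
```

The job is handed in: in the last picture the pawl is free, the lever is down with its pad on the dial holder, and the hand is clear; `job_done()` gave no verdict.

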